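# Turn the glass shade over and hold it ready above the lamp

### The job

The square opal glass shade stands mouth-up on the counter: turn it over so that it stands mouth-down on the counter by itself, and let go of it. Then pick it up, carry it over the row of yellow bins and lower it round the lamp's bulb until its rim is about a centimetre above the brass seat, level, centred and square with the seat, without it ever touching the lamp or the bins; finish while still holding it there, and do not put it down or let go. Do not bump the bins or the lamp, and leave the other things on the counter where they are.

Things in the scene. Friction and masses are not known exactly. Their poses are not given: they have to be found in the camera images.
- shade_center (a point): Lamp shade: square cup of white opal glass, 56 x 56 mm outside, 70 mm high, open at one end, walls and bottom 4 mm thick, about 0.22 kg; loose, flat-sided (does not roll), either side of the bins. The point is its centre, half-way up. Its +z axis points towards its open mouth (up at the start); x and y are square to its flat sides.
- lamp_seat (a point): Lamp, fixed: dark wood base 110 x 110 x 30 mm with a square brass seat 62 x 62 mm on it; the point is the centre of the seat's top face, 34 mm above the counter; z up, x and y square to the seat's edges. From the seat's centre rise a white holder (24 mm diameter, 16 mm high) and a pale yellow bulb (18 mm diameter), its top 45 mm above the seat.
- bins: Row of three yellow parts bins, fixed, 331 mm long (its own x), 70 mm wide (its own y), 90 mm high, between the shade and the lamp. Origin: centre of its underside.
- jar: Bystander, loose: glass screw jar with a red cap, 60 mm diameter, 75 mm high. Origin: centre of its underside.
- spray: Bystander, loose: blue can, 52 mm diameter, 120 mm high. Origin: centre of its underside.
- carton: Bystander, loose: cardboard bulb carton 60 x 60 mm, 80 mm high. Origin: centre of its underside.
- screwdriver: Bystander, loose: red-handled screwdriver lying down, under 30 mm high. Origin: about the middle of its length, at the height of its underside.
- collar: Bystander, loose: brass ring lying flat, 60 mm outside diameter, 14 mm high. Origin: centre of its underside.
- penmug: Bystander, loose: blue mug, 72 mm diameter, 80 mm high, handle on its +y side. Origin: centre of its underside.
Not all that is in view belongs to the job. There is more than one size of the part that bears shade_center; the job needs the larger. Of the things that look like the part that bears lamp_seat, the smaller one is meant.

How it is judged:
On the way, in this order (a step that is already met when the one before it is completed fails the run):
1. the shade stands mouth-down on the counter, let go (angle between shade_center's own z axis and vertical above 3.04159 rad and height (world z) of shade_center below 0.04 m and contact force between shade and the fingers below 0.05 N and linear speed of shade below 0.03 m/s), for 0.2 s.
2. the shade passes over the row of bins (y of shade_center in the frame of bins between -0.05 and 0.05 m and x of shade_center in the frame of bins between -0.2 and 0.2 m and height (world z) of shade_center above 0.118 m), for 0.02 s.
At the end, for the whole second after the job is handed in: The gripper still holds the shade, still, mouth-down within 0.1 rad, centred within 8 mm along each of the seat's axes, sides within 0.12 rad of the seat's edges (any of four ways round), rim 3 to 20 mm above the seat, not touching the lamp (x of shade_center in the frame of lamp_seat between -0.008 and 0.008 m and y of shade_center in the frame of lamp_seat between -0.008 and 0.008 m and z of shade_center in the frame of lamp_seat between 0.038 and 0.055 m and angle between shade_center's own z axis and vertical above 3.04159 rad and (angle between the x axis of shade_center and the x axis of lamp_seat, either way round below 0.12 rad or angle between the x axis of shade_center and the y axis of lamp_seat, either way round below 0.12 rad) and contact force between shade and the fingers above 1 N and contact force between shade and lamp below 0.05 N and linear speed of shade below 0.02 m/s); the arm keeps its last pose, push and grip.
It fails at once if the shade touches the lamp (over 0.3 N) (contact force between shade and lamp above 0.3 N).
It fails at once if the shade touches the bins (over 0.3 N) (contact force between shade and bins above 0.3 N).
It fails at once if the robot bumps the bins or the lamp (over 2 N) (contact force between any of the fingers, the arm and bins above 2 N or contact force between any of the fingers, the arm and lamp above 2 N).
It fails at once if a bystander is moved by more than 20 mm (distance of any of jar, spray, carton, screwdriver, collar, penmug from where it was at the start of the episode above 0.02 m).
It also fails if it takes over 72 s, if anything falls off the work surface, if the arm or the gripper's body presses on something with over 40 N, if the wrist force passes 120 N, or if a joint passes its speed limit or range.

### The arm

A 6-joint arm with a two-finger parallel gripper is mounted at the origin on the work surface. World frame = base frame: x ahead of the robot, y to its left, z up, the work surface at z = 0. Lengths are in m, angles in rad, forces in N, time in s.
With the tool pointing down it reaches from about 0.25 to 0.8 m from the base axis. Payload 8.5 kg.
Tool frame: the origin (TCP) lies on the centre line of the jaws, within the pads' length; the fingertips stand 11 mm ahead of it and the grasp point (between the pads) lies 8 mm behind it; z points along the fingers, y is the line along which they close (so a half turn about z gives the same grasp; the last joint's range is limited). The gripper opens to 85 mm and grips with 20 to 120 N. Pads are 22 mm wide; open, the fingers measure 114 mm over their backs; the gripper's body (76 mm by 85 mm) begins 54 mm behind the grasp point. The pads swing forward as they close: fully open they stand 13 mm farther back than shut.
Start: joints at [0, 0.238, -0.013, 1.319, 0, 1.571], TCP at [0.525, -0, 0.221] pointing down, gripper open.
Joint ranges: [-2.66, 2.66], [-1.03, 1.9], [-1.14, 1.46], [-1.82, 2.27], [-1.45, 1.34], [-3.14, 3.14]. Speed limits (rad/s): [2.22, 2.22, 2.79, 3.14, 3.14, 3.14].

### API

Orientations are given as a rotation vector (axis times angle).
In Python, from bench import env gives the robot as it stands.
- The arm moves only by the tool servo_tool, never from a script. Its argument "deltas" is a list of rows, each an object of numbers: "grip": the closure, from -1 (fully open) to 1 (shut), so that 0 is half open; "x", "y", "z": the shift along the world's x, y, z in mm; "rx", "ry", "rz": the turn, a rotation vector about the world's x, y, z in degrees. In form: [{"grip": .., "x": .., "y": .., "z": .., "rx": .., "ry": .., "rz": ..}, ...]. A call has 1 to 8 rows; each row shifts and turns the commanded pose from where the row before left it; what a row does not reach is not made up. A row lasts 1/8 s, in which the tool goes at most 62.5 mm and 10.7 degrees, less where a joint would pass 70% of its speed; a pose out of reach is approached as far as the arm can. A call is refused whole if a number of a shift passes 62.5 or a number of a turn 10.7, either way. A call with a gripper value outside its range is refused whole. The fingers move at their own pace and stop on an object; "grip_force" is the grip in N (left out, the last holds). Time passes only in rows, so rows that do not move let the fingers close. It gives the time, the measured TCP pose, the force, the opening and the grip force at its end, in the units of the state.
- env.get_obs(): the state, without advancing time (a new reading comes with each control period).
- env.read_camera(name): name is "scene" or "side" or "wrist"; returns (picture, depth): 400x640x3 uint8, red, green, blue; 400x640 float32, m along the optical axis (not along the pixel's ray), 0 where there is no reading.
- env.calibration(name): a dict with "camera_matrix" (3x3 intrinsics, pixels), "k1" (the pictures are not rectified: a ray, as slopes to the right and down, at radius r is drawn at 1 + k1 r^2 times it, then the intrinsics apply), "position" and "rotation" of the camera in the world. Camera axes: x right, y down, z forward; pixel columns grow to the right and rows downward; lengths in m; the calibration is good to about 2 mm. A picture is of the moment at which its call begins: read the wrist's pose just before it. calibration takes no time and is no camera call; for the wrist camera it gives the pose at the moment of the call.
- env.hand_in(): hands the job in; it is judged then, once.
The state is a dict: "clock": time; "joint_pos": joint angles; "qvel": joint speeds; "effort": joint torques, N m; "position": TCP position; "tool_rot": TCP orientation; "contact_force": force on the tool from outside, world axes, zero at the start; "ft_torque": the same for the moment, N m; "gripper_width": opening from 0.0 (shut) to 1.0 (fully open); "grip_force": force on a finger pad.
Only numpy, scipy, OpenCV 4.12 (cv2) and the standard library are available. Lean on these libraries where they do the work, as an engineer would, in place of code of your own. Each camera call takes 0.05 s, during which the arm holds its last target. There are 200 camera calls.

## Working session

There is one attempt and no reset: what is moved stays moved. The work goes in short steps, Python scripts to look and compute and a tool call to move; the robot and the scene stay as the last step left them, time stands still between calls to the robot, and variables do not carry over. Pictures are saved under pics/ and viewed, at most 10 in all, crops included, and the job is handed in when it is done.

Besides the shell and the picture viewer there is one more tool, called after "Request:" as name(argument=value, ...) on one line, values as JSON. servo_tool: Moves the arm, as the interface text tells. Its arguments: {"type":"object","properties":{"deltas":{"type":"array","items":{"type":"object","properties":{"grip":{"type":"number"},"x":{"type":"number"},"y":{"type":"number"},"z":{"type":"number"},"rx":{"type":"number"},"ry":{"type":"number"},"rz":{"type":"number"}}}},"grip_force":{"type":"number"}},"required":["deltas"]}

```bash
mkdir -p pics; ls; cat > h.py <<'E'
import numpy as np, cv2
from bench import env
def snap(n):
    c=env.calibration(n); p,d=env.read_camera(n); return p,d,c
def rays(uv,c):
    K=np.array(c["camera_matrix"],float); uv=np.array(uv,float).reshape(-1,1,2)
    r=cv2.undistortPoints(uv,K,np.array([c["k1"],0,0,0.])).reshape(-1,2)
    return np.c_[r,np.ones(len(r))]
def cloud(d,c):
    v,u=np.mgrid[0:400,0:640]
    P=rays(np.stack([u,v],-1).reshape(-1,2),c)*d.reshape(-1,1)
    return (P@np.array(c["rotation"]).T+np.array(c["position"])).reshape(400,640,3)
def px(uv,d,c):
    return np.array([cloud(d,c)[int(v),int(u)] for u,v in uv])
E
python3 - <<'E'
from h import *
ims=[]
for n in("scene","side"):
    p,d,c=snap(n); np.savez(f"{n}.npz",p=p,d=d,c=cloud(d,c)); cv2.imwrite(f"pics/{n}0.png",p[:,:,::-1])
    print(n,c["position"],np.round(c["rotation"],2).tolist())
print(env.get_obs())
E
```

```text
picsTraceback (most recent call last):
  File "<stdin>", line 4, in <module>
  File "h.py", line 12, in cloud
    return (P@np.array(c["rotation"]).T+np.array(c["position"])).reshape(400,640,3)
            ~~~~~~~~~~~~~~~~~~~~~~~~~~~^~~~~~~~~~~~~~~~~~~~~~~~
ValueError: operands could not be broadcast together with shapes (256000,) (3,)
```

```bash
python3 - <<'E'
s=open('h.py').read()
s=s.replace('P@np.array(c["rotation"]).T','P@R.from_rotvec(c["rotation"]).as_matrix().T').replace("from bench","from scipy.spatial.transform import Rotation as R\nfrom bench")
open('h.py','w').write(s)
E
python3 - <<'E'
from h import *
for n in("scene","side"):
    p,d,c=snap(n); np.savez(f"{n}.npz",p=p,d=d,c=cloud(d,c)); cv2.imwrite(f"pics/{n}0.png",p[:,:,::-1])
    print(n,c)
print(env.get_obs())
E
```

```text
scene {'camera_matrix': array([[376.50297118,   0.        , 311.12545896],
       [  0.        , 376.50297118, 206.73969185],
       [  0.        ,   0.        ,   1.        ]]), 'k1': -0.062484540909088934, 'position': array([ 1.03938108, -0.50646509,  0.68475103]), 'rotation': array([-2.09226132, -0.96256392,  0.43291452])}
side {'camera_matrix': array([[453.16166587,   0.        , 316.93238172],
       [  0.        , 453.16166587, 196.01651066],
       [  0.        ,   0.        ,   1.        ]]), 'k1': -0.03574803092804368, 'position': array([-0.14054276,  0.9731768 ,  0.80172598]), 'rotation': array([-0.73988703,  2.42477973, -1.34712298])}
{'clock': 0.15, 'joint_pos': array([-1.49303781e-05,  2.38652495e-01, -1.40183091e-02,  1.31920432e+00,
        5.18658823e-05,  1.57079420e+00]), 'qvel': array([-0.00041489, -0.00017867,  0.0005602 , -0.00020695,  0.00073971,
        0.00021193]), 'effort': array([-5.83120764e-04, -5.39078343e+01,  3.46597445e+01,  1.44879267e-02,
       -3.84108148e-05, -6.07092011e-05]), 'position': array([5.24689108e-01, 8.62323767e-06, 2.20336792e-01]), 'tool_rot': array([-2.22089023e+00, -2.22086174e+00,  1.14033345e-03]), 'contact_force': array([-0.49823584, -0.33865682,  0.64674433]), 'ft_torque': array([-0.04806608,  0.03026776,  0.05527915]), 'grip_force': 0.0, 'gripper_width': 1.0023733103641268}
```

View pics/scene0.png

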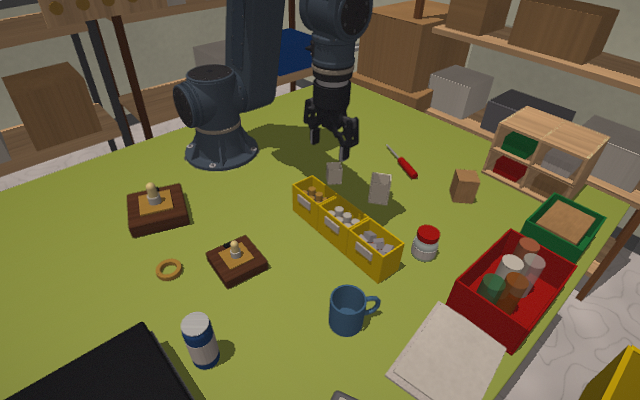

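View pics/side0.png

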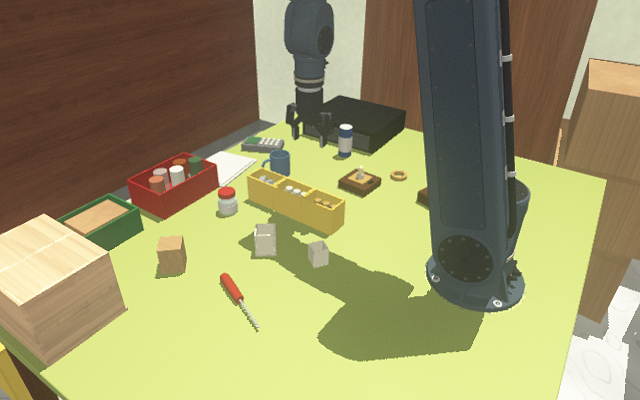

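Scene view: the larger shade is at (380,188), the smaller at (335,172), the smaller lamp at (237,262). The bins run (295,190)-(400,265). The other objects are the jar (425,243), carton (464,186), screwdriver (403,162), collar (169,269), mug (350,310) and spray can (200,340).

```bash
python3 - <<'E'
from h import *
for n,boxes in (("scene",dict(big=(365,168,395,208),small=(325,158,345,186),bins=(290,172,406,282),lamp=(203,232,272,288),biglamp=(122,178,192,236),jar=(410,224,442,262),carton=(448,168,482,204),sd=(385,145,420,180),collar=(154,257,184,280),mug=(325,284,382,336))),
                ("side",dict(big=(252,222,278,258),small=(306,238,330,268),bins=(244,166,346,234),lamp=(336,164,382,196)))):
    z=np.load(n+".npz"); C=z['c'];dd=z['d']
    for k,(a,b,e,f) in boxes.items():
        Q=C[b:f,a:e][dd[b:f,a:e]>0]; 
        Q=Q[(Q[:,2]>0.008)&(Q[:,2]<0.2)]
        zt=np.percentile(Q[:,2],98)
        T=Q[Q[:,2]>zt-0.012] if k not in('lamp','biglamp') else Q[abs(Q[:,2]-0.031)<0.006]
        r=cv2.minAreaRect((Q[:,:2]*1000).astype(np.float32)); r2=cv2.minAreaRect((T[:,:2]*1000).astype(np.float32))
        f_=lambda r:[np.round(x,1).tolist() for x in r]
        print(n,k,len(Q),'ztop',round(zt,3),'all',f_(r),'top',len(T),f_(r2))
C=np.load('scene.npz')['c']; print('table z',C[300,290],C[160,250])
a=np.load("scene.npz")['p'][150:285,200:410]; b=np.load("side.npz")['p'][160:275,240:400]
cv2.imwrite('pics/c1.png',np.vstack([cv2.resize(a,(560,360),interpolation=3), cv2.resize(b[:80+0] if 0 else b,(334,240),interpolation=3) if 0 else np.hstack([cv2.resize(b,(334,240),interpolation=3),np.zeros((240,226,3),np.uint8)])])[:,:,::-1])
E
```

```text
scene big 557 ztop 0.072 all [[520.5, 215.6], [53.5, 63.3], 37.3] top 172 [[520.1, 216.2], [53.1, 62.1], 37.9]
scene small 312 ztop 0.056 all [[417.3, 133.3], [47.6, 175.0], 44.8] top 120 [[417.0, 133.0], [46.9, 175.0], 44.8]
scene bins 5993 ztop 0.092 all [[547.0, 114.2], [272.7, 385.6], 87.2] top 1347 [[568.6, 17.2], [74.0, 332.1], 87.0]
scene lamp 1970 ztop 0.071 all [[475.7, -238.8], [111.3, 114.5], 85.1] top 1531 [[475.2, -238.6], [111.0, 113.4], 85.1]
scene biglamp 2548 ztop 0.096 all [[180.4, -305.9], [152.4, 155.1], 71.2] top 232 [[197.9, -311.1], [151.2, 117.7], 70.9]
scene jar 811 ztop 0.077 all [[743.4, 128.6], [57.4, 57.5], 52.1] top 342 [[743.0, 131.0], [52.6, 53.6], 45.1]
scene carton 804 ztop 0.082 all [[676.9, 408.8], [62.4, 64.8], 44.1] top 318 [[677.1, 408.9], [60.9, 64.8], 43.9]
scene sd 261 ztop 0.072 all [[479.8, 369.6], [103.2, 287.9], 37.9] top 27 [[525.6, 238.9], [14.3, 25.7], 40.0]
scene collar 281 ztop 0.017 all [[391.1, -372.7], [57.3, 57.9], 70.9] top 281 [[391.1, -372.7], [57.3, 57.9], 70.9]
scene mug 1639 ztop 0.081 all [[766.6, -146.3], [96.9, 72.6], 32.8] top 403 [[755.0, -152.1], [69.6, 75.0], 16.1]
side big 627 ztop 0.071 all [[522.0, 218.3], [55.8, 63.9], 36.4] top 184 [[523.0, 217.8], [54.8, 62.0], 36.8]
side small 416 ztop 0.054 all [[373.4, 178.4], [44.5, 49.9], 55.1] top 152 [[373.2, 178.3], [44.1, 46.4], 55.4]
side bins 3853 ztop 0.089 all [[585.6, -42.6], [341.9, 510.1], 44.3] top 866 [[570.9, 19.7], [77.4, 335.9], 87.5]
side lamp 713 ztop 0.068 all [[475.4, -235.1], [114.9, 111.6], 85.2] top 435 [[475.2, -232.9], [112.1, 110.8], 84.1]
table z [ 6.36633321e-01 -2.05434844e-01 -1.81051501e-04] [0.11360611 0.04107911 0.00258554]
```

View pics/c1.png

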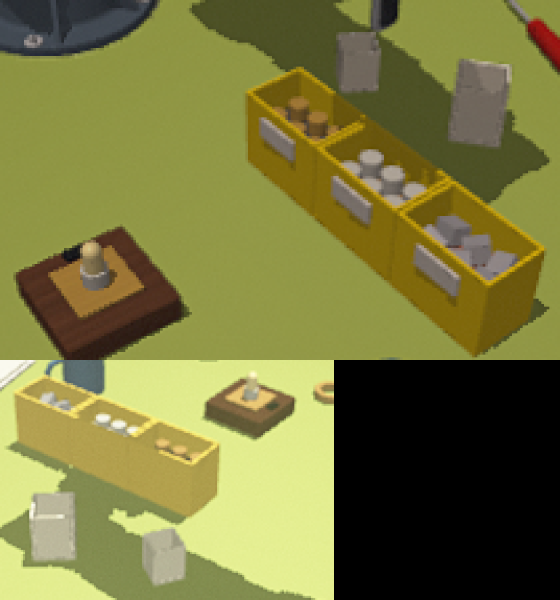

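Both views agree. The shade is at about (521,217) mm with its sides at 37°, the lamp at (475,-236) at -5°, and the bins at (570,18) at -3°. To flip it I'll make two 90° turns about the jaw axis, with the tool going from 30° inward to 60° outward each time.

Request:
servo_tool(deltas=[{"grip": -1, "y": 50, "x": 10, "rz": -10.6}, {"y": 50, "x": 10, "rz": -10.6}, {"y": 50, "x": 10, "rz": -10.6}, {"y": 50, "x": 10, "rz": -10.6}, {"y": 50, "x": 10, "rz": -10.6}, {"y": 8, "rx": -6, "ry": 8, "z": -15}, {"rx": -6, "ry": 8, "z": -15}, {"rx": -6, "ry": 8, "z": -20}], grip_force=30)

```text
schema error: expected keys grip, x, y, z, rx, ry, rz
```

```bash
cat >> h.py <<'E'
def st():
    o=env.get_obs(); M=R.from_rotvec(o["tool_rot"]).as_matrix()
    print("t",round(o["clock"],2),"p",np.round(o["position"]*1000,1),"q",np.round(o["joint_pos"],2),"w",round(o["gripper_width"],3),"gf",round(o["grip_force"],1),"F",np.round(o["contact_force"],1))
    print("toolz",np.round(M[:,2],3),"jaw",np.round(M[:,1],3)); return o,M
E
python3 - <<'E'
from h import *
st()
C=np.load('scene.npz')['c']
for u,v in ((390,149),(400,158),(414,175)): print(np.round(C[v,u],3))
E
```

```text
t 0.15 p [524.7   0.  220.3] q [-0.    0.24 -0.01  1.32  0.    1.57] w 1.002 gf 0.0 F [-0.5 -0.3  0.6]
toolz [-0.001  0.    -1.   ] jaw [ 1.    -0.    -0.001]
[0.382 0.435 0.018]
[0.445 0.409 0.023]
[0.532 0.37  0.019]
```

Request:
servo_tool(deltas=[{"grip": -1, "x": 10, "y": 50, "z": 0, "rx": 0, "ry": 0, "rz": -10.6}, {"grip": -1, "x": 10, "y": 50, "z": 0, "rx": 0, "ry": 0, "rz": -10.6}, {"grip": -1, "x": 10, "y": 50, "z": 0, "rx": 0, "ry": 0, "rz": -10.6}, {"grip": -1, "x": 10, "y": 50, "z": 0, "rx": 0, "ry": 0, "rz": -10.6}, {"grip": -1, "x": 10, "y": 50, "z": 0, "rx": 0, "ry": 0, "rz": -10.6}, {"grip": -1, "x": 0, "y": 8, "z": -15, "rx": -6, "ry": 8, "rz": 0}, {"grip": -1, "x": 0, "y": 0, "z": -15, "rx": -6, "ry": 8, "rz": 0}, {"grip": -1, "x": 0, "y": 0, "z": -20, "rx": -6, "ry": 8, "rz": 0}], grip_force=30)

```text
clock: 1.15
position: [0.5751, 0.2579, 0.172]
tool_rot: [2.738, 0.92, -0.729]
contact_force: [1.4, 0.3, 0.0]
gripper_width: 1.001
grip_force: 0.0
```

```bash
python3 - <<'E'
from h import *
st()
p,d,c=snap("wrist"); cv2.imwrite("pics/w1.png",p[:,:,::-1]); C=cloud(d,c); np.savez("w.npz",p=p,c=C,d=d)
m=(d>0)&(C[...,2]>0.062)&(C[...,2]<0.08)&(abs(C[...,0]-.521)<.05)&(abs(C[...,1]-.217)<.05)
print(m.sum(),cv2.minAreaRect((C[m][:,:2]*1000).astype(np.float32)))
E
```

```text
t 1.15 p [575.1 257.9 172. ] q [ 0.47  0.92  0.93  2.09 -0.09  2.98] w 1.001 gf 0.0 F [1.4 0.3 0. ]
toolz [-0.397 -0.299 -0.868] jaw [ 0.604 -0.797 -0.002]
1415 ((521.5614013671875, 215.73318481445312), (57.447715759277344, 55.92278289794922), 36.30059814453125)
```

View pics/w1.png

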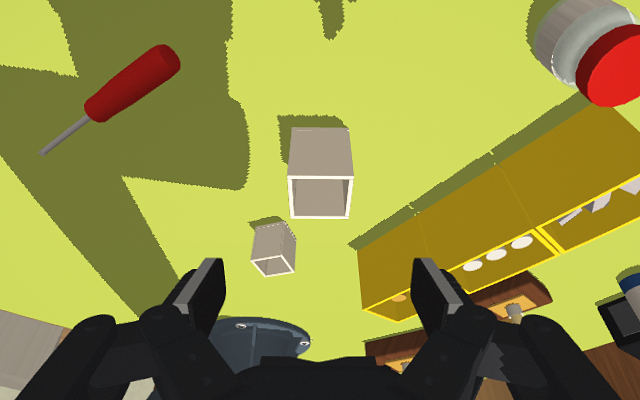

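Wrist view: the large shade is mouth-up at (320,170), square between the jaws, with the small one at (272,250). It measures (521.5,215.7) and 36.3°, so I'm descending and gripping.

Request:
servo_tool(deltas=[{"grip": -1, "x": -14.5, "y": -11.5, "z": -33.5, "rx": 0, "ry": 0, "rz": 0}, {"grip": -1, "x": -14.5, "y": -11.5, "z": -33.5, "rx": 0, "ry": 0, "rz": 0}, {"grip": -1, "x": -14.5, "y": -11.5, "z": -33.5, "rx": 0, "ry": 0, "rz": 0}, {"grip": -1, "x": -14.5, "y": -11.5, "z": -33.5, "rx": 0, "ry": 0, "rz": 0}, {"grip": -1, "x": 0, "y": 0, "z": 0, "rx": 0, "ry": 0, "rz": 0}], grip_force=30)

```text
clock: 1.82
position: [0.5148, 0.2101, 0.0367]
tool_rot: [2.74, 0.919, -0.731]
contact_force: [-0.0, 0.2, 0.7]
gripper_width: 1.002
grip_force: 0.0
```

```bash
python3 -c "
from h import *
st()"
```

```text
t 1.82 p [514.8 210.1  36.7] q [ 0.44  0.81  0.34  1.61 -0.1   2.96] w 1.002 gf 0.0 F [-0.   0.2  0.7]
toolz [-0.398 -0.297 -0.868] jaw [ 0.602 -0.798 -0.003]
```

Request:
servo_tool(deltas=[{"grip": 1, "x": 0, "y": 0, "z": 0, "rx": 0, "ry": 0, "rz": 0}, {"grip": 1, "x": 0, "y": 0, "z": 0, "rx": 0, "ry": 0, "rz": 0}, {"grip": 1, "x": 0, "y": 0, "z": 0, "rx": 0, "ry": 0, "rz": 0}, {"grip": 1, "x": 0, "y": 0, "z": 0, "rx": 0, "ry": 0, "rz": 0}, {"grip": 1, "x": 0, "y": 0, "z": 0, "rx": 0, "ry": 0, "rz": 0}, {"grip": 1, "x": 0, "y": 0, "z": 0, "rx": 0, "ry": 0, "rz": 0}], grip_force=45)

```text
clock: 2.58
position: [0.5183, 0.2124, 0.0391]
tool_rot: [2.742, 0.921, -0.721]
contact_force: [1.4, 1.9, 7.1]
gripper_width: 0.647
grip_force: 47.8
```

Request:
servo_tool(deltas=[{"grip": 1, "x": 0, "y": 0, "z": 30, "rx": 0, "ry": 0, "rz": 0}, {"grip": 1, "x": 0, "y": 0, "z": 30, "rx": 0, "ry": 0, "rz": 0}, {"grip": 1, "x": 8, "y": 5, "z": 10, "rx": 6.02, "ry": -7.99, "rz": 0}, {"grip": 1, "x": 8, "y": 5, "z": 0, "rx": 6.02, "ry": -7.99, "rz": 0}, {"grip": 1, "x": 8, "y": 5, "z": 0, "rx": 6.02, "ry": -7.99, "rz": 0}, {"grip": 1, "x": 8, "y": 5, "z": 0, "rx": 6.02, "ry": -7.99, "rz": 0}, {"grip": 1, "x": 8, "y": 5, "z": 0, "rx": 6.02, "ry": -7.99, "rz": 0}, {"grip": 1, "x": 0, "y": 0, "z": 0, "rx": 6.02, "ry": -7.99, "rz": 0}], grip_force=45)

```text
clock: 3.58
position: [0.5586, 0.2372, 0.1098]
tool_rot: [-2.732, -0.919, -0.741]
contact_force: [1.2, -0.2, -2.8]
gripper_width: 0.645
grip_force: 48.5
```

Request:
servo_tool(deltas=[{"grip": 1, "x": 0, "y": 0, "z": 0, "rx": 6.02, "ry": -7.99, "rz": 0}, {"grip": 1, "x": 0, "y": 0, "z": 0, "rx": 6.02, "ry": -7.99, "rz": 0}, {"grip": 1, "x": 0, "y": 0, "z": 0, "rx": 6.02, "ry": -7.99, "rz": 0}, {"grip": 1, "x": 0, "y": 0, "z": 0, "rx": 0, "ry": 0, "rz": 0}], grip_force=45)

```text
clock: 4.08
position: [0.5621, 0.2375, 0.0974]
tool_rot: [-2.476, -0.824, -1.18]
contact_force: [-0.8, 1.0, -2.5]
gripper_width: 0.647
grip_force: 48.6
```

```bash
python3 - <<'E'
from h import *
o,M=st(); T=o["position"]
for n in("scene","side","wrist"):
    p,d,c=snap(n); C=cloud(d,c); np.savez(n+"2.npz",p=p,d=d,c=C); cv2.imwrite(f"pics/{n}2.png",p[:,:,::-1])
a=np.load("scene2.npz")['p'][110:260,280:480]; b=np.load("side2.npz")['p'][130:280,170:370]; w=np.load("wrist2.npz")['p']
cv2.imwrite("pics/c2.png",np.vstack([np.hstack([cv2.resize(a,(400,300)),cv2.resize(b,(400,300))]),np.hstack([cv2.resize(w,(400,250)),np.zeros((250,400,3),np.uint8)])])[:,:,::-1])
E
```

```text
t 4.08 p [562.1 237.5  97.4] q [ 0.24  0.21 -1.03 -0.52  0.32  2.88] w 0.647 gf 48.6 F [-0.8  1.  -2.5]
toolz [ 0.62   0.469 -0.629] jaw [ 0.601 -0.799 -0.004]
```

View pics/c2.png

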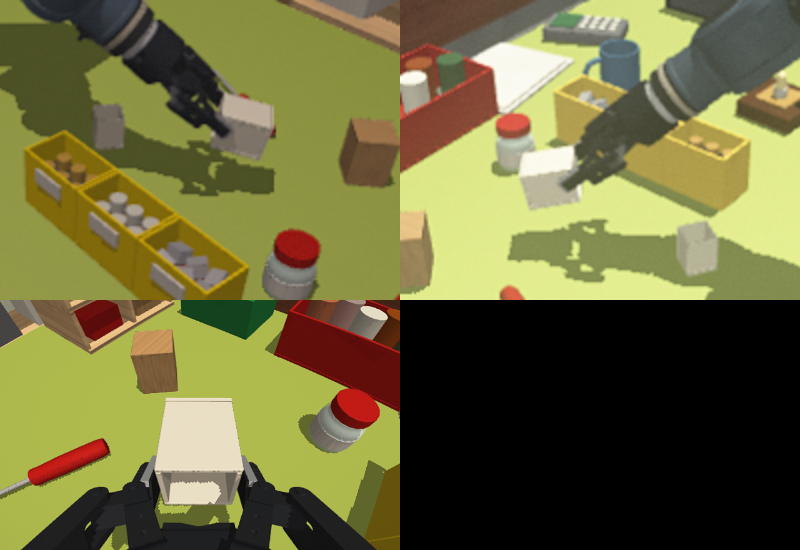

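The shade is held, mouth towards the gripper, but the tilt stopped at 51° because j3 is near its limit. I'll move farther out and complete the turn.

Request:
servo_tool(deltas=[{"grip": 1, "x": 30, "y": 12, "z": 0, "rx": 0, "ry": 0, "rz": 0}, {"grip": 1, "x": 30, "y": 13, "z": 0, "rx": 0, "ry": 0, "rz": 0}, {"grip": 1, "x": 0, "y": 0, "z": 0, "rx": 5.4, "ry": -7.2, "rz": 0}, {"grip": 1, "x": 0, "y": 0, "z": 0, "rx": 0, "ry": 0, "rz": 0}], grip_force=45)

```text
clock: 4.72
position: [0.6259, 0.2641, 0.0947]
tool_rot: [-2.395, -0.797, -1.291]
contact_force: [-0.9, 0.1, -2.4]
gripper_width: 0.646
grip_force: 48.6
```

```bash
python3 - <<'E'
from h import *
o,M=st()
p,d,c=snap("wrist"); C=cloud(d,c)
# shade points in tool frame
Q=(C[d>0]-o["position"])@M*1000
m=(abs(Q[:,1])<32)&(abs(Q[:,0])<50)&(Q[:,2]>-45)&(Q[:,2]<70); Q=Q[m]; W=C[d>0][m]
print(len(Q))
for v in range(-50,50,10):
    s=Q[(Q[:,0]>=v)&(Q[:,0]<v+10)]
    if len(s): print(v,len(s),np.percentile(s[:,2],[1,50,99]).round(1))
print(W.min(0),W.max(0))
# top face normal fit
t=W[W[:,2]>np.percentile(W[:,2],50)]
cc=t-t.mean(0); u,s,vt=np.linalg.svd(cc,full_matrices=False); print("normal",vt[2],s[2]/len(t)**.5)
E
```

```text
t 4.72 p [625.9 264.1  94.7] q [ 0.25  0.36 -0.99 -0.73  0.33  2.92] w 0.646 gf 48.6 F [-0.9  0.1 -2.4]
toolz [ 0.667  0.505 -0.548] jaw [ 0.601 -0.799 -0.005]
22011
-40 1414 [-19.  -15.9 -10.8]
-30 3443 [-24.4  -4.9   6. ]
-20 690 [-43.1 -20.5   6.4]
-10 707 [-44.7 -34.1 -13.6]
0 773 [-44.8 -40.2 -22.3]
10 5329 [-44.1 -37.8 -28.8]
20 4492 [-30.5 -21.4 -11.5]
30 3406 [-12.6  -3.7   6.2]
40 1757 [ 5.  11.5 17.5]
[0.57455162 0.21624472 0.07315142] [0.67382855 0.30952004 0.13024034]
normal [-0.04583812 -0.02346514 -0.99867325] 0.0006050106100829162
```

Request:
servo_tool(deltas=[{"grip": 1, "x": 0, "y": 0, "z": -20, "rx": 1.8, "ry": -2.4, "rz": 0}, {"grip": 1, "x": 0, "y": 0, "z": -20, "rx": 0, "ry": 0, "rz": 0}, {"grip": 1, "x": 0, "y": 0, "z": -18, "rx": 0, "ry": 0, "rz": 0}, {"grip": 1, "x": 0, "y": 0, "z": -6, "rx": 0, "ry": 0, "rz": 0}, {"grip": 1, "x": 0, "y": 0, "z": 0, "rx": 0, "ry": 0, "rz": 0}], grip_force=45)

```text
clock: 5.4
position: [0.6265, 0.2642, 0.0323]
tool_rot: [-2.349, -0.782, -1.352]
contact_force: [-0.2, -0.2, -1.4]
gripper_width: 0.649
grip_force: 48.5
```

```bash
cat >> h.py <<'E'
def top(box,zt,tol=0.006,n="wrist"):
    p,d,c=snap(n); C=cloud(d,c)
    m=(d>0)&(abs(C[...,2]-zt)<tol)&(C[...,0]>box[0])&(C[...,0]<box[1])&(C[...,1]>box[2])&(C[...,1]<box[3])
    t=C[m]; x=t-t.mean(0); v=np.linalg.svd(x,full_matrices=False)[2][2]
    print(n,len(t),"z",np.round(np.percentile(t[:,2],[2,50,98]),4),"normal",np.round(v*np.sign(v[2]),3),"rect",cv2.minAreaRect((t[:,:2]*1000).astype(np.float32)))
    return p,d,C
E
python3 - <<'E'
from h import *
st(); top((.56,.70,.2,.34),.062,.008)
E
```

```text
t 5.4 p [626.5 264.2  32.3] q [ 0.24  0.62 -1.09 -1.15  0.35  2.93] w 0.649 gf 48.5 F [-0.2 -0.2 -1.4]
toolz [ 0.69   0.521 -0.502] jaw [ 0.601 -0.799 -0.004]
wrist 17752 z [0.056  0.0642 0.0668] normal [-0.007 -0.015  1.   ] rect ((620.321044921875, 261.3314208984375), (91.34281921386719, 93.22540283203125), 37.130340576171875)
```

Request:
servo_tool(deltas=[{"grip": 1, "x": 0, "y": 0, "z": -4, "rx": 0, "ry": 0, "rz": 0}, {"grip": 1, "x": 0, "y": 0, "z": -4, "rx": 0, "ry": 0, "rz": 0}, {"grip": 1, "x": 0, "y": 0, "z": 0, "rx": 0, "ry": 0, "rz": 0}], grip_force=45)

```text
clock: 5.82
position: [0.6261, 0.264, 0.0241]
tool_rot: [-2.349, -0.782, -1.353]
contact_force: [0.1, 0.0, -1.1]
gripper_width: 0.646
grip_force: 48.5
```

Request:
servo_tool(deltas=[{"grip": 1, "x": 0, "y": 0, "z": -1, "rx": 0, "ry": 0, "rz": 0}, {"grip": -1, "x": 0, "y": 0, "z": 0, "rx": 0, "ry": 0, "rz": 0}, {"grip": -1, "x": 0, "y": 0, "z": 0, "rx": 0, "ry": 0, "rz": 0}, {"grip": -1, "x": 0, "y": 0, "z": 0, "rx": 0, "ry": 0, "rz": 0}, {"grip": -1, "x": 0, "y": 0, "z": 0, "rx": 0, "ry": 0, "rz": 0}, {"grip": -1, "x": -10, "y": -8, "z": 25, "rx": 0, "ry": 0, "rz": 0}, {"grip": -1, "x": 0, "y": 0, "z": 40, "rx": 0, "ry": 0, "rz": 0}, {"grip": -1, "x": 0, "y": 0, "z": 40, "rx": -6.02, "ry": 7.99, "rz": 0}], grip_force=45)

```text
clock: 6.82
position: [0.6207, 0.2567, 0.0986]
tool_rot: [-2.415, -0.8, -1.267]
contact_force: [1.6, -0.2, -2.0]
gripper_width: 0.998
grip_force: 0.0
```

Request:
servo_tool(deltas=[{"grip": -1, "x": 5, "y": 5, "z": 25, "rx": -6.02, "ry": 7.99, "rz": 0}, {"grip": -1, "x": 5, "y": 5, "z": 20, "rx": -6.02, "ry": 7.99, "rz": 0}, {"grip": -1, "x": 5, "y": 5, "z": 0, "rx": -6.02, "ry": 7.99, "rz": 0}, {"grip": -1, "x": 5, "y": 5, "z": 0, "rx": -6.02, "ry": 7.99, "rz": 0}, {"grip": -1, "x": 5, "y": 5, "z": 0, "rx": -6.02, "ry": 7.99, "rz": 0}, {"grip": -1, "x": 5, "y": 5, "z": 0, "rx": -6.02, "ry": 7.99, "rz": 0}, {"grip": -1, "x": 5, "y": 5, "z": 0, "rx": -6.02, "ry": 7.99, "rz": 0}, {"grip": -1, "x": 5, "y": 0, "z": 0, "rx": -6.02, "ry": 7.99, "rz": 0}], grip_force=45)

```text
clock: 7.82
position: [0.6671, 0.2896, 0.1118]
tool_rot: [2.942, 0.963, -0.189]
contact_force: [1.1, 0.2, 1.0]
gripper_width: 1.001
grip_force: 0.0
```

```bash
python3 - <<'E'
from h import *
st(); p,d,C=top((.54,.75,.18,.37),.056,.006); cv2.imwrite("pics/w3.png",p[:,:,::-1])
E
```

```text
t 7.83 p [667.1 289.6 111.8] q [ 0.42  0.75  0.56  1.51 -0.03  2.93] w 1.001 gf 0.0 F [1.1 0.2 1. ]
toolz [-0.103 -0.076 -0.992] jaw [ 0.591 -0.806 -0.   ]
wrist 6182 z [0.0523 0.0555 0.0567] normal [0.005 0.003 1.   ] rect ((652.5689697265625, 292.8497314453125), (149.42776489257812, 67.21092224121094), 47.71143341064453)
```

View pics/w3.png

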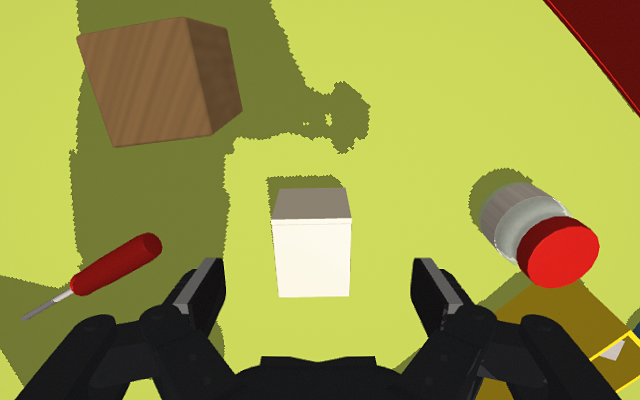

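The shade lies flat, its top face with corners at about (272,223), (352,220), (349,296), (279,297) in the wrist view.

```bash
python3 - <<'E'
from h import *
c=env.calibration("wrist"); r=rays([(272,223),(352,220),(349,296),(279,297)],c)@R.from_rotvec(c["rotation"]).as_matrix().T
o=np.array(c["position"]); P=o+r*((.056-o[2])/r[:,2:]); print(np.round(P*1000,1))
print(P.mean(0)); 
for a,b in((0,1),(1,2),(2,3),(3,0)):
    e=P[b]-P[a]; print(np.linalg.norm(e),np.degrees(np.arctan2(e[1],e[0])))
E
```

```text
[[640.  308.3  56. ]
 [673.9 266.   56. ]
 [620.7 225.8  56. ]
 [587.9 268.6  56. ]]
[0.6306282  0.26717876 0.056     ]
0.05424515137385831 -51.2476622746699
0.06673448442105227 -142.96895571590105
0.05388140870043378 127.40530732882915
0.06545792642706436 37.329013190011686
```

Request:
servo_tool(deltas=[{"grip": -1, "x": 3, "y": 3, "z": 0, "rx": -5.5, "ry": 7.35, "rz": 0}, {"grip": -1, "x": 3, "y": 3, "z": 0, "rx": -5.5, "ry": 7.35, "rz": 0}, {"grip": -1, "x": 3, "y": 3, "z": 0, "rx": -5.5, "ry": 7.35, "rz": 0.9}, {"grip": -1, "x": 0, "y": 0, "z": 0, "rx": 0, "ry": 0, "rz": 0}], grip_force=45)

```text
clock: 8.38
position: [0.6712, 0.2944, 0.108]
tool_rot: [2.815, 0.934, -0.559]
contact_force: [1.0, 0.3, -0.3]
gripper_width: 0.999
grip_force: 0.0
```

```bash
python3 - <<'E'
from h import *
o,M=st(); G=np.array([639,273,32.]); T=G+12*M[:,2]; print(T,T-o["position"]*1000, "perp err",(T-o["position"]*1000)@M)
E
```

```text
t 8.38 p [671.2 294.4 108. ] q [ 0.45  1.13  1.29  2.12 -0.07  2.96] w 0.999 gf 0.0 F [ 1.   0.3 -0.3]
toolz [-0.306 -0.229 -0.924] jaw [ 0.598 -0.802  0.001]
[635.32689046 270.24863898  20.91224645] [-35.88460945 -24.14421014 -87.08655068] perp err [-6.61074628 -2.17560103 96.98597931]
```

Request:
servo_tool(deltas=[{"grip": -1, "x": -8, "y": -5, "z": -22, "rx": 0, "ry": 0, "rz": 0}, {"grip": -1, "x": -9, "y": -6, "z": -22, "rx": -3, "ry": 4, "rz": 0}, {"grip": -1, "x": -9, "y": -6, "z": -20, "rx": -3, "ry": 4, "rz": 0}, {"grip": -1, "x": -8, "y": -6, "z": -16, "rx": 0, "ry": 0, "rz": 0}, {"grip": -1, "x": 0, "y": 0, "z": 0, "rx": 0, "ry": 0, "rz": 0}], grip_force=45)

```text
clock: 9.0
position: [0.6338, 0.269, 0.031]
tool_rot: [2.71, 0.898, -0.796]
contact_force: [-0.0, -0.6, 1.0]
gripper_width: 0.999
grip_force: 0.0
```

```bash
python3 - <<'E'
from h import *
o,M=st(); G=np.array([639,273,32.]); T=G+12*M[:,2]; print(T,T-o["position"]*1000, "perp err",(T-o["position"]*1000)@M)
E
```

```text
t 9.0 p [633.8 269.   31. ] q [ 0.45  1.2   1.17  2.1  -0.1   2.98] w 0.999 gf 0.0 F [-0.  -0.6  1. ]
toolz [-0.434 -0.323 -0.841] jaw [ 0.597 -0.802  0.   ]
[633.79651829 269.1188363   21.90741131] [ 1.56482225e-03  7.12398649e-02 -9.11126904e+00] perp err [ 4.96566312 -0.05930219  7.63930456]
```

Request:
servo_tool(deltas=[{"grip": -1, "x": 0, "y": 0, "z": -6, "rx": 0, "ry": 0, "rz": 0}, {"grip": 1, "x": 0, "y": 0, "z": 0, "rx": 0, "ry": 0, "rz": 0}, {"grip": 1, "x": 0, "y": 0, "z": 0, "rx": 0, "ry": 0, "rz": 0}, {"grip": 1, "x": 0, "y": 0, "z": 0, "rx": 0, "ry": 0, "rz": 0}, {"grip": 1, "x": 0, "y": 0, "z": 0, "rx": 0, "ry": 0, "rz": 0}, {"grip": 1, "x": 0, "y": 0, "z": 0, "rx": 0, "ry": 0, "rz": 0}], grip_force=45)

```text
clock: 9.75
position: [0.6384, 0.2716, 0.0335]
tool_rot: [2.718, 0.9, -0.771]
contact_force: [3.8, 2.0, 13.4]
gripper_width: 0.64
grip_force: 46.4
```

Request:
servo_tool(deltas=[{"grip": 1, "x": 0, "y": 0, "z": 30, "rx": 0, "ry": 0, "rz": 0}, {"grip": 1, "x": 0, "y": 0, "z": 30, "rx": 6.02, "ry": -7.99, "rz": 0}, {"grip": 1, "x": 0, "y": 0, "z": 15, "rx": 6.02, "ry": -7.99, "rz": 0}, {"grip": 1, "x": 0, "y": 0, "z": 0, "rx": 6.02, "ry": -7.99, "rz": 0}, {"grip": 1, "x": 0, "y": 0, "z": 0, "rx": 6.02, "ry": -7.99, "rz": 0}, {"grip": 1, "x": 0, "y": 0, "z": 0, "rx": 6.02, "ry": -7.99, "rz": 0}, {"grip": 1, "x": 0, "y": 0, "z": 0, "rx": 6.02, "ry": -7.99, "rz": 0}, {"grip": 1, "x": 0, "y": 0, "z": 0, "rx": 6.02, "ry": -7.99, "rz": 0}], grip_force=45)

```text
clock: 10.75
position: [0.6474, 0.2755, 0.0895]
tool_rot: [-2.781, -0.92, -0.635]
contact_force: [1.2, -0.6, -2.1]
gripper_width: 0.644
grip_force: 49.8
```

Request:
servo_tool(deltas=[{"grip": 1, "x": 0, "y": 0, "z": 0, "rx": 6.02, "ry": -7.99, "rz": 0}, {"grip": 1, "x": 0, "y": 0, "z": 0, "rx": 6.02, "ry": -7.99, "rz": 0}, {"grip": 1, "x": 0, "y": 0, "z": 0, "rx": 0, "ry": 0, "rz": 0}], grip_force=45)

```text
clock: 11.12
position: [0.6458, 0.2743, 0.081]
tool_rot: [-2.606, -0.857, -0.973]
contact_force: [-0.6, 0.2, -2.7]
gripper_width: 0.643
grip_force: 49.9
```

```bash
python3 - <<'E'
from h import *
st(); top((.56,.75,.18,.37),.13,.02)
E
```

```text
t 11.12 p [645.8 274.3  81. ] q [ 0.3   0.3  -0.67 -0.09  0.23  2.89] w 0.643 gf 49.9 F [-0.6  0.2 -2.7]
toolz [ 0.523  0.399 -0.753] jaw [ 0.597 -0.802 -0.01 ]
wrist 17489 z [0.1112 0.1346 0.1495] normal [0.484 0.355 0.8  ] rect ((617.0374145507812, 252.16505432128906), (51.6801643371582, 125.8561019897461), 36.499420166015625)
```

Request:
servo_tool(deltas=[{"grip": 1, "x": 0, "y": 0, "z": 25, "rx": 0, "ry": 0, "rz": 0}, {"grip": 1, "x": 0, "y": 0, "z": 0, "rx": 4.8, "ry": -6.4, "rz": 0}, {"grip": 1, "x": 0, "y": 0, "z": 0, "rx": 4.8, "ry": -6.4, "rz": 0}, {"grip": 1, "x": 0, "y": 0, "z": 0, "rx": 0, "ry": 0, "rz": 0}], grip_force=45)

```text
clock: 11.68
position: [0.6517, 0.2767, 0.1041]
tool_rot: [-2.425, -0.798, -1.248]
contact_force: [-0.2, 0.9, -2.1]
gripper_width: 0.638
grip_force: 49.9
```

```bash
python3 - <<'E'
from h import *
o,M=st()
p,d,c=snap("wrist"); cv2.imwrite("pics/w4.png",p[:,:,::-1])
C=cloud(d,c); np.savez("w4.npz",C=C,d=d)
E
```

```text
t 11.68 p [651.7 276.7 104.1] q [ 0.26  0.34 -0.88 -0.56  0.31  2.92] w 0.638 gf 49.9 F [-0.2  0.9 -2.1]
toolz [ 0.65   0.493 -0.578] jaw [ 0.598 -0.801 -0.011]
```

View pics/w4.png

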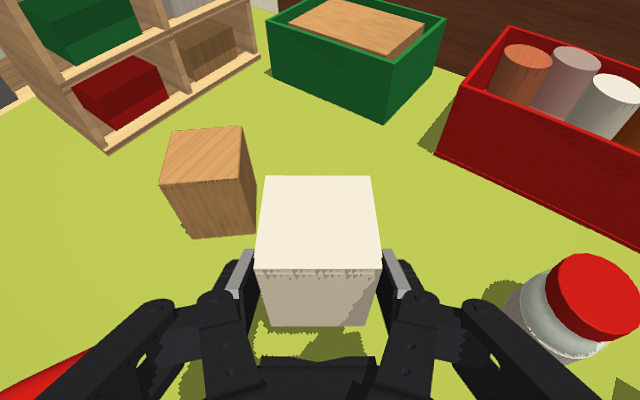

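Wrist view: the closed bottom now faces up, in the region (265,178)-(378,268). I'll fit its plane.

```bash
cat >> h.py <<'E'
def plane(C,d,u0,v0,u1,v1):
    t=C[v0:v1,u0:u1][d[v0:v1,u0:u1]>0]; t=t[abs(t[:,2]-np.median(t[:,2]))<.03]
    x=t-t.mean(0); s=np.linalg.svd(x,full_matrices=False); v=s[2][2]; v*=np.sign(v[2])
    print("n",np.round(v,3),"c",np.round(t.mean(0),4),"z",np.round(np.percentile(t[:,2],[2,50,98]),4)); return v
E
python3 - <<'E'
from h import *
z=np.load("w4.npz"); n=plane(z['C'],z['d'],275,185,365,258); print("tilt about a(deg)",np.degrees(np.arcsin(n[:2]@[.8,.6])), "lateral",np.degrees(np.arcsin(n[:2]@[.6,-.8])))
E
```

```text
n [0.06  0.026 0.998] c [0.6554 0.278  0.127 ] z [0.1251 0.127  0.1289]
tilt about a(deg) 3.649910256662659 lateral 0.8626268219314683
```

Request:
servo_tool(deltas=[{"grip": 1, "x": 0, "y": 0, "z": -18, "rx": 2.2, "ry": -2.9, "rz": 0}, {"grip": 1, "x": 0, "y": 0, "z": -18, "rx": 0, "ry": 0, "rz": 0}, {"grip": 1, "x": 0, "y": 0, "z": -10, "rx": 0, "ry": 0, "rz": 0}, {"grip": 1, "x": 0, "y": 0, "z": 0, "rx": 0, "ry": 0, "rz": 0}], grip_force=45)

```text
clock: 12.22
position: [0.6524, 0.2773, 0.0594]
tool_rot: [-2.369, -0.781, -1.321]
contact_force: [0.0, -0.6, -0.9]
gripper_width: 0.642
grip_force: 49.9
```

```bash
python3 - <<'E'
from h import *
o,M=st()
p,d,c=snap("wrist"); n=plane(cloud(d,c),d,275,185,365,258); print(np.degrees(np.arcsin(n[:2]@[.8,.6])), "lateral",np.degrees(np.arcsin(n[:2]@[.6,-.8])))
E
```

```text
t 12.22 p [652.4 277.3  59.4] q [ 0.25  0.51 -0.98 -0.9   0.33  2.94] w 0.642 gf 49.9 F [ 0.  -0.6 -0.9]
toolz [ 0.679  0.515 -0.523] jaw [ 0.599 -0.8   -0.011]
n [ 0.006 -0.013  1.   ] c [0.6548 0.2776 0.0826] z [0.0815 0.0826 0.0837]
-0.15146049505401657 lateral 0.8171244955753998
```

Request:
servo_tool(deltas=[{"grip": 1, "x": 0, "y": 0, "z": -6, "rx": 0, "ry": 0, "rz": 0}, {"grip": 1, "x": 0, "y": 0, "z": -5, "rx": 0, "ry": 0, "rz": 0}, {"grip": 1, "x": 0, "y": 0, "z": -1.5, "rx": 0, "ry": 0, "rz": 0}, {"grip": 1, "x": 0, "y": 0, "z": 0, "rx": 0, "ry": 0, "rz": 0}], grip_force=45)

```text
clock: 12.78
position: [0.6511, 0.2767, 0.047]
tool_rot: [-2.369, -0.78, -1.322]
contact_force: [1.0, 0.8, -2.3]
gripper_width: 0.642
grip_force: 49.9
```

Request:
servo_tool(deltas=[{"grip": -1, "x": 0, "y": 0, "z": 0, "rx": 0, "ry": 0, "rz": 0}, {"grip": -1, "x": 0, "y": 0, "z": 0, "rx": 0, "ry": 0, "rz": 0}, {"grip": -1, "x": 0, "y": 0, "z": 0, "rx": 0, "ry": 0, "rz": 0}, {"grip": -1, "x": 0, "y": 0, "z": 0, "rx": 0, "ry": 0, "rz": 0}, {"grip": -1, "x": 0, "y": 0, "z": 0, "rx": 0, "ry": 0, "rz": 0}, {"grip": -1, "x": -8, "y": -6, "z": 30, "rx": 0, "ry": 0, "rz": 0}, {"grip": -1, "x": 0, "y": 0, "z": 40, "rx": 0, "ry": 0, "rz": 0}, {"grip": -1, "x": 0, "y": 0, "z": 40, "rx": -6.02, "ry": 7.99, "rz": 0}], grip_force=45)

```text
clock: 13.78
position: [0.6474, 0.2715, 0.1307]
tool_rot: [-2.442, -0.8, -1.226]
contact_force: [1.4, 0.3, -1.2]
gripper_width: 0.998
grip_force: 0.0
```

Request:
servo_tool(deltas=[{"grip": -1, "x": 0, "y": 0, "z": 40, "rx": -6.02, "ry": 7.99, "rz": 0}, {"grip": -1, "x": 0, "y": 0, "z": 20, "rx": -6.02, "ry": 7.99, "rz": 0}, {"grip": -1, "x": 0, "y": 0, "z": 0, "rx": -6.02, "ry": 7.99, "rz": 0}, {"grip": -1, "x": 0, "y": 0, "z": 0, "rx": -6.02, "ry": 7.99, "rz": 0}, {"grip": -1, "x": 0, "y": 0, "z": 0, "rx": -4, "ry": 5, "rz": 0}, {"grip": -1, "x": 0, "y": 0, "z": 0, "rx": 0, "ry": 0, "rz": 0}], grip_force=45)

```text
clock: 14.52
position: [0.66, 0.2765, 0.1566]
tool_rot: [-2.859, -0.932, -0.451]
contact_force: [-0.2, 0.0, 0.3]
gripper_width: 0.999
grip_force: 0.0
```

```bash
python3 - <<'E'
from h import *
o,M=st(); p,d,C=top((.58,.75,.2,.37),.07,.006); cv2.imwrite("pics/w5.png",p[:,:,::-1]); np.savez("w5.npz",C=C,d=d)
E
```

```text
t 14.53 p [660.  276.5 156.6] q [ 0.36  0.37 -0.05  0.85  0.09  2.88] w 0.999 gf 0.0 F [-0.2  0.   0.3]
toolz [ 0.247  0.185 -0.951] jaw [ 0.59  -0.807 -0.004]
wrist 5028 z [0.0681 0.0695 0.0709] normal [-0.001 -0.001  1.   ] rect ((669.0493774414062, 301.9508361816406), (123.58995056152344, 69.42926025390625), 55.36506271362305)
```

View pics/w5.png

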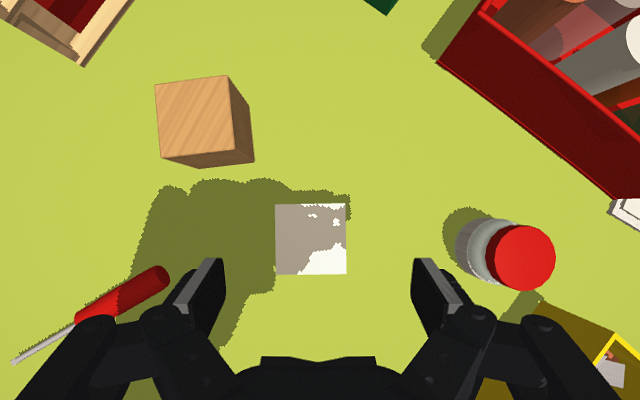

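The shade stands mouth-down (top 69.5 mm, level), with top corners at (276,204), (346,204), (346,273), (276,274).

```bash
cat >> h.py <<'E'
def onz(uv,c,z):
    r=rays(uv,c)@R.from_rotvec(c["rotation"]).as_matrix().T; o=np.array(c["position"]); return o+r*((z-o[2])/r[:,2:])
E
python3 - <<'E'
from h import *
c=env.calibration("wrist"); P=onz([(275.5,203.5),(346,203.5),(346.5,273.5),(275.5,274.5)],c,.07); print(P.mean(0))
for i in range(4):
    e=P[(i+1)%4]-P[i]; print(np.linalg.norm(e),np.degrees(np.arctan2(e[1],e[0])))
o=env.get_obs(); print("to TCP target",np.r_[P.mean(0)[:2],.040]-o["position"])
M=R.from_rotvec(o["tool_rot"]).as_matrix(); D=np.array([[.8,-.6],[.6,.8]])
# desired: toolz down, jaw -53.3
j=np.radians(-53.2); y=np.array([np.cos(j),np.sin(j),0]); z=np.array([0,0,-1.]); Rd=np.c_[np.cross(y,z),y,z]
print("rotvec deg",np.degrees(R.from_matrix(Rd@M.T).as_rotvec()))
E
```

```text
[0.65312442 0.27853394 0.07      ]
0.05563488815971162 -53.890219278607425
0.05525454001234037 -143.45965794849863
0.05609248099488266 127.00038052161592
0.05612485191226928 36.073439482011835
to TCP target [-0.005912    0.00266219 -0.11584192]
rotvec deg [-10.90776443  14.33417893   0.70196125]
```

Request:
servo_tool(deltas=[{"grip": -1, "x": -6, "y": 2, "z": 0, "rx": -5.4, "ry": 7.2, "rz": 0.3}, {"grip": -1, "x": 0, "y": 0, "z": 0, "rx": -5.4, "ry": 7.2, "rz": 0}, {"grip": -1, "x": 0, "y": 0, "z": -30, "rx": 0, "ry": 0, "rz": 0}, {"grip": -1, "x": 0, "y": 0, "z": 0, "rx": 0, "ry": 0, "rz": 0}], grip_force=45)

```text
clock: 15.08
position: [0.6508, 0.2764, 0.1228]
tool_rot: [-2.984, -0.979, 0.009]
contact_force: [-0.0, -0.9, -1.4]
gripper_width: 1.0
grip_force: 0.0
```

```bash
cat >> h.py <<'E'
def need(xy,z,jawdeg):
    o,M=st(); j=np.radians(jawdeg); y=np.array([np.cos(j),np.sin(j),0]); zz=np.array([0,0,-1.]); Rd=np.c_[np.cross(y,zz),y,zz]
    print("move",np.round((np.r_[xy,z]-o["position"])*1000,1),"turn",np.round(np.degrees(R.from_matrix(Rd@M.T).as_rotvec()),2))
E
python3 -c "
from h import *
need((.6531,.2785),.040,-53.6)"
```

```text
t 15.07 p [650.8 276.4 122.8] q [0.4  0.6  0.31 1.29 0.   2.91] w 1.0 gf 0.0 F [-0.  -0.9 -1.4]
toolz [-0.006 -0.001 -1.   ] jaw [ 0.592 -0.806 -0.003]
move [  2.3   2.1 -82.8] turn [ 0.06 -0.33  0.07]
```

Request:
servo_tool(deltas=[{"grip": -1, "x": 2, "y": 2, "z": -30, "rx": 0, "ry": 0, "rz": 0}, {"grip": -1, "x": 0, "y": 0, "z": -30, "rx": 0, "ry": 0, "rz": 0}, {"grip": -1, "x": 0, "y": 0, "z": -22, "rx": 0, "ry": 0, "rz": 0}, {"grip": 1, "x": 0, "y": 0, "z": 0, "rx": 0, "ry": 0, "rz": 0}, {"grip": 1, "x": 0, "y": 0, "z": 0, "rx": 0, "ry": 0, "rz": 0}, {"grip": 1, "x": 0, "y": 0, "z": 0, "rx": 0, "ry": 0, "rz": 0}, {"grip": 1, "x": 0, "y": 0, "z": 0, "rx": 0, "ry": 0, "rz": 0}, {"grip": 1, "x": 0, "y": 0, "z": 0, "rx": 0, "ry": 0, "rz": 0}], grip_force=45)

```text
clock: 16.08
position: [0.6551, 0.2794, 0.0464]
tool_rot: [-2.984, -0.98, -0.002]
contact_force: [-2.2, -0.8, 9.1]
gripper_width: 0.644
grip_force: 48.8
```

```bash
python3 -c "
from h import *
need((.6531,.2785),.040,-53.6)"
```

```text
t 16.07 p [655.1 279.4  46.4] q [0.4  0.65 0.19 1.12 0.   2.91] w 0.644 gf 48.8 F [-2.2 -0.8  9.1]
toolz [ 0.001  0.001 -1.   ] jaw [ 0.593 -0.805 -0.   ]
move [-2.  -0.9 -6.4] turn [-0.06  0.04  0.05]
```

Request:
servo_tool(deltas=[{"grip": 1, "x": 0, "y": 0, "z": 35, "rx": 0, "ry": 0, "rz": 0}, {"grip": 1, "x": 0, "y": 0, "z": 50, "rx": 0, "ry": 0, "rz": 0}, {"grip": 1, "x": 0, "y": 0, "z": 50, "rx": 0, "ry": 0, "rz": 0}, {"grip": 1, "x": 0, "y": 0, "z": 15, "rx": 0, "ry": 0, "rz": 0}, {"grip": 1, "x": 0, "y": 0, "z": 0, "rx": 0, "ry": 0, "rz": 0}], grip_force=45)

```text
clock: 16.7
position: [0.6549, 0.2793, 0.1952]
tool_rot: [-2.984, -0.98, -0.001]
contact_force: [0.3, -0.1, -1.9]
gripper_width: 0.638
grip_force: 48.5
```

```bash
python3 - <<'E'
from h import *
need((.475,-.236),.19,-95.3)
p,d,c=snap("wrist"); C=cloud(d,c); cv2.imwrite("pics/w6.png",p[:,:,::-1]); np.savez("w6.npz",C=C,d=d)
p,d,c=snap("scene"); cv2.imwrite("pics/s6.png",p[:,:,::-1])
E
```

```text
t 16.7 p [654.9 279.3 195.2] q [0.4  0.58 0.47 1.45 0.   2.91] w 0.638 gf 48.5 F [ 0.3 -0.1 -1.9]
toolz [ 0.     0.001 -1.   ] jaw [ 0.593 -0.805 -0.001]
move [-179.9 -515.3   -5.2] turn [-4.000e-02  2.000e-02 -4.165e+01]
```

Request:
servo_tool(deltas=[{"grip": 1, "x": -10, "y": -25, "z": 0, "rx": 0, "ry": 0, "rz": -2}, {"grip": 1, "x": -18, "y": -50, "z": 0, "rx": 0, "ry": 0, "rz": -4.2}, {"grip": 1, "x": -18, "y": -50, "z": 0, "rx": 0, "ry": 0, "rz": -4.2}, {"grip": 1, "x": -18, "y": -50, "z": 0, "rx": 0, "ry": 0, "rz": -4.2}, {"grip": 1, "x": -18, "y": -50, "z": 0, "rx": 0, "ry": 0, "rz": -4.2}, {"grip": 1, "x": -18, "y": -50, "z": 0, "rx": 0, "ry": 0, "rz": -4.2}, {"grip": 1, "x": -18, "y": -50, "z": 0, "rx": 0, "ry": 0, "rz": -4.2}, {"grip": 1, "x": -18, "y": -50, "z": 0, "rx": 0, "ry": 0, "rz": -4.2}], grip_force=45)

```text
clock: 17.8
position: [0.5167, -0.0971, 0.1926]
tool_rot: [-3.137, -0.132, 0.006]
contact_force: [1.8, -1.1, -1.4]
gripper_width: 0.643
grip_force: 48.4
```

Request:
servo_tool(deltas=[{"grip": 1, "x": -18, "y": -50, "z": 0, "rx": 0, "ry": 0, "rz": -4.2}, {"grip": 1, "x": -10, "y": -25, "z": 0, "rx": 0, "ry": 0, "rz": -3}, {"grip": 1, "x": 0, "y": 0, "z": 0, "rx": 0, "ry": 0, "rz": 0}], grip_force=45)

```text
clock: 18.18
position: [0.4888, -0.1721, 0.1928]
tool_rot: [-3.139, 0.067, 0.006]
contact_force: [-0.1, -0.1, -1.5]
gripper_width: 0.641
grip_force: 48.4
```

```bash
python3 - <<'E'
from h import *
need((.475,-.236),.19,-95.3)
for n in("wrist","scene","side"):
    p,d,c=snap(n); C=cloud(d,c); np.savez(n+"7.npz",C=C,d=d,p=p)
a=np.load("scene7.npz")['p'][165:315,150:350]; b=np.load("side7.npz")['p'][90:240,300:500]; w=np.load("wrist7.npz")['p']
cv2.imwrite("pics/c7.png",np.vstack([np.hstack([cv2.resize(a,(400,300),interpolation=2),cv2.resize(b,(400,300),interpolation=2)]),np.hstack([cv2.resize(w,(400,250)),np.zeros((250,400,3),np.uint8)])])[:,:,::-1])
E
```

```text
t 18.18 p [ 488.8 -172.1  192.8] q [-0.34  0.24 -0.08  1.25  0.    2.85] w 0.641 gf 48.4 F [-0.1 -0.1 -1.5]
toolz [-0.004  0.002 -1.   ] jaw [-0.042 -0.999 -0.002]
move [-13.8 -63.9  -2.8] turn [-0.12 -0.23 -2.87]
```

View pics/c7.png

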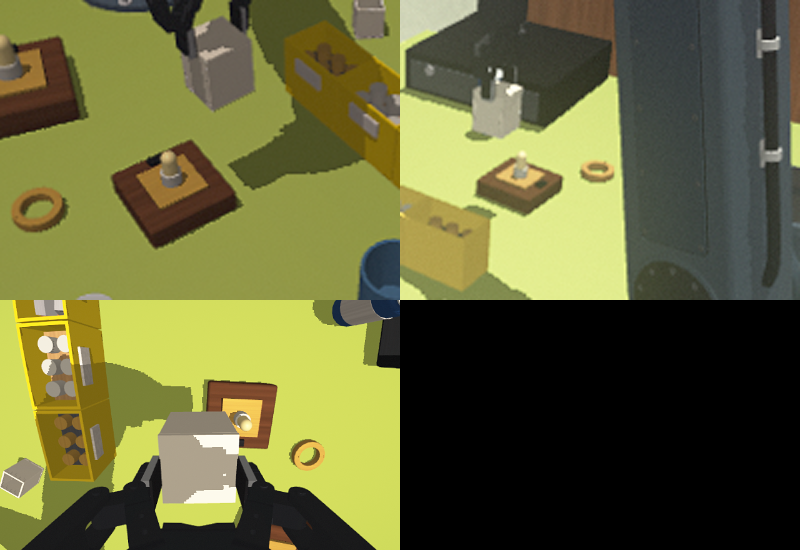

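The wrist view shows the shade held level mouth-down at (200,455), clear of the lamp, which is at (243,415). Next I'll measure the seat and the shade's offset in the hand.

```bash
python3 - <<'E'
from h import *
for n in("scene","side","wrist"):
    z=np.load(n+"7.npz"); C,d,p=z['C'],z['d'],z['p'].astype(int)
    base=(d>0)&(abs(C[...,0]-.475)<.075)&(abs(C[...,1]+.236)<.075)
    m=base&(abs(C[...,2]-.034)<.006)&(p[...,0]>150)&(p[...,0]-p[...,2]>50)&(abs(C[...,0]-.475)<.05)&(abs(C[...,1]+.236)<.05)
    b=base&(abs(C[...,2]-.030)<.006)
    f=lambda m:(m.sum(),cv2.minAreaRect((C[m][:,:2]*1000).astype(np.float32)) if m.sum()>5 else None)
    bulb=base&(C[...,2]>.06)&(C[...,2]<.09)
    print(n,"seat",f(m),"\n base",f(b),"bulb",bulb.sum(),C[bulb].mean(0) if bulb.any() else None, C[bulb][:,2].max() if bulb.any() else None)
z=np.load("wrist7.npz"); C,d=z['C'],z['d']
n=plane(C,d,275,240,355,310); plane(C,d,275,240,355,310)
zt=np.median(C[240:310,275:355,2]); m=np.zeros_like(d,bool); m[200:330,225:400]=1
m&=(d>0)&(abs(C[...,2]-zt)<.0035); 
cc=cv2.connectedComponentsWithStats(m.astype(np.uint8),connectivity=4); k=1+np.argmax(cc[2][1:,4]); m=cc[1]==k
print("zt",zt,m.sum(),cc[2][k],"top",cv2.minAreaRect((C[m][:,:2]*1000).astype(np.float32)))
w=z['p'][190:330,220:400]; cv2.imwrite("pics/w7c.png",cv2.resize(w,(720,560),interpolation=2)[:,:,::-1])
E
```

```text
scene seat (np.int64(338), ((474.5329895019531, -238.57171630859375), (59.8643913269043, 62.51141357421875), 85.41182708740234)) 
 base (np.int64(1498), ((475.3149719238281, -238.337158203125), (111.43167114257812, 112.9653549194336), 85.09952545166016)) bulb 69 [ 0.47886695 -0.23986322  0.07194011] 0.08048346390025518
side seat (np.int64(129), ((476.774169921875, -237.1343994140625), (76.12779235839844, 81.84552764892578), 20.962289810180664)) 
 base (np.int64(457), ((474.90130615234375, -234.32351684570312), (110.99569702148438, 111.89302062988281), 84.657958984375)) bulb 25 [ 0.47513191 -0.23251484  0.07009253] 0.0766040004300732
wrist seat (np.int64(2176), ((474.15362548828125, -240.4458770751953), (64.3349609375, 64.92335510253906), 85.32532501220703)) 
 base (np.int64(7706), ((475.80450439453125, -239.33926391601562), (110.02545928955078, 110.33917999267578), 84.7414321899414)) bulb 381 [ 0.47774225 -0.23794662  0.07327617] 0.0797533355484647
n [-0.001 -0.013  1.   ] c [ 0.4886 -0.1713  0.2161] z [0.215  0.2161 0.2173]
n [-0.001 -0.013  1.   ] c [ 0.4886 -0.1713  0.2161] z [0.215  0.2161 0.2173]
zt 0.216150816810144 13983 [  241   213   156   113 13983] top ((488.95098876953125, -172.89553833007812), (67.92094421386719, 57.63807678222656), 87.76707458496094)
```

Request:
servo_tool(deltas=[{"grip": 1, "x": -5, "y": -25, "z": 0, "rx": 0, "ry": -0.1, "rz": -1.3}, {"grip": 1, "x": -5, "y": -25, "z": 0, "rx": 0, "ry": -0.1, "rz": -1.4}, {"grip": 1, "x": -3, "y": -16, "z": 0, "rx": 0, "ry": 0, "rz": 0}, {"grip": 1, "x": 0, "y": 0, "z": 0, "rx": 0, "ry": 0, "rz": 0}], grip_force=45)

```text
clock: 18.82
position: [0.4776, -0.2369, 0.1942]
tool_rot: [-3.137, 0.135, -0.003]
contact_force: [-0.5, 0.5, -1.7]
gripper_width: 0.643
grip_force: 48.4
```

```bash
python3 -c "
from h import *
need((.476,-.238),.092,-95.1)"
```

```text
t 18.82 p [ 477.6 -236.9  194.2] q [-0.46  0.26 -0.05  1.26  0.    2.77] w 0.643 gf 48.4 F [-0.5  0.5 -1.7]
toolz [ 0.002  0.001 -1.   ] jaw [-0.086 -0.996 -0.002]
move [  -1.6   -1.1 -102.2] turn [-0.08  0.11 -0.17]
```

Lowering in two stages, with a check between.

Request:
servo_tool(deltas=[{"grip": 1, "x": -1.5, "y": -1, "z": -20, "rx": 0, "ry": 0, "rz": 0}, {"grip": 1, "x": 0, "y": 0, "z": -20, "rx": 0, "ry": 0, "rz": 0}, {"grip": 1, "x": 0, "y": 0, "z": -18, "rx": 0, "ry": 0, "rz": 0}, {"grip": 1, "x": 0, "y": 0, "z": 0, "rx": 0, "ry": 0, "rz": 0}], grip_force=45)

```text
clock: 19.32
position: [0.4754, -0.2364, 0.1354]
tool_rot: [-3.136, 0.133, 0.0]
contact_force: [-0.5, -0.2, -0.9]
gripper_width: 0.638
grip_force: 48.4
```

```bash
python3 - <<'E'
from h import *
need((.476,-.238),.092,-95.1)
p,d,c=snap("wrist"); C=cloud(d,c)
plane(C,d,275,240,355,310)
zt=np.median(C[240:310,275:355,2])
m=(d>0)&(abs(C[...,2]-zt)<.0035); m[:200]=0; m[330:]=0; m[:,:250]=0; m[:,390:]=0
g=(abs(C[...,1]+.238)<.015)&m; print("shade x range",np.percentile(C[g][:,0],[.5,99.5]))
b=(d>0)&(abs(C[...,2]-.030)<.006)&(abs(C[...,0]-.475)<.075)&(abs(C[...,1]+.236)<.075)
print(b.sum(),cv2.minAreaRect((C[b][:,:2]*1000).astype(np.float32)))
a,_,_=snap("scene"); s,_,_=snap("side")
cv2.imwrite("pics/c8.png",np.hstack([cv2.resize(a[200:300,185:285],(400,400),interpolation=2),cv2.resize(s[115:215,310:410],(400,400),interpolation=2)])[:,:,::-1])
E
```

```text
t 19.32 p [ 475.4 -236.4  135.4] q [-0.46  0.29 -0.16  1.12  0.    2.76] w 0.638 gf 48.4 F [-0.5 -0.2 -0.9]
toolz [-0.     0.003 -1.   ] jaw [-0.085 -0.996 -0.003]
move [  0.6  -1.6 -43.4] turn [-0.15  0.   -0.24]
n [-0.004 -0.013  1.   ] c [ 0.4751 -0.2357  0.1587] z [0.1575 0.1587 0.1599]
shade x range [0.44733233 0.50442888]
7813 ((478.4895935058594, -239.57730102539062), (110.75987243652344, 104.34156799316406), 84.69771575927734)
```

View pics/c8.png

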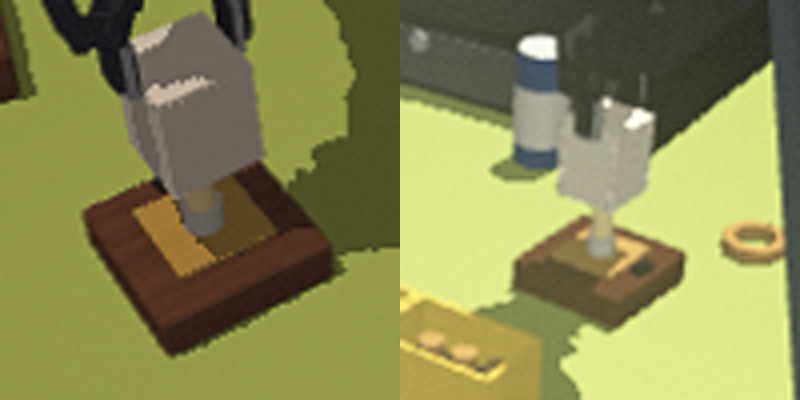

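Scene and side views show the shade centred over the bulb. In the wrist frame its x centre is 475.9 against the lamp's ~475.3, and y is about 2 mm short. Lowering the rest.

Request:
servo_tool(deltas=[{"grip": 1, "x": 0, "y": -1.5, "z": -12, "rx": 0, "ry": 0, "rz": 0}, {"grip": 1, "x": 0, "y": 0, "z": -12, "rx": 0, "ry": 0, "rz": 0}, {"grip": 1, "x": 0, "y": 0, "z": -10, "rx": 0, "ry": 0, "rz": 0}, {"grip": 1, "x": 0, "y": 0, "z": -8, "rx": 0, "ry": 0, "rz": 0}, {"grip": 1, "x": 0, "y": 0, "z": 0, "rx": 0, "ry": 0, "rz": 0}, {"grip": 1, "x": 0, "y": 0, "z": 0, "rx": 0, "ry": 0, "rz": 0}], grip_force=45)

```text
clock: 20.23
position: [0.4761, -0.2394, 0.0947]
tool_rot: [-3.138, 0.136, -0.004]
contact_force: [-0.0, -0.5, -1.3]
gripper_width: 0.639
grip_force: 48.4
```

```bash
python3 - <<'E'
from h import *
need((.4755,-.238),.092,-95.1)
p,d,c=snap("wrist"); C=cloud(d,c); plane(C,d,275,240,355,310)
E
```

```text
t 20.23 p [ 476.1 -239.4   94.7] q [-0.47  0.32 -0.23  1.02  0.    2.76] w 0.639 gf 48.4 F [-0.  -0.5 -1.3]
toolz [ 0.003  0.001 -1.   ] jaw [-0.086 -0.996 -0.001]
move [-0.6  1.4 -2.7] turn [-0.05  0.15 -0.15]
n [-0.007 -0.01   1.   ] c [ 0.4758 -0.2386  0.118 ] z [0.1169 0.118  0.1192]
```

Request:
servo_tool(deltas=[{"grip": 1, "x": 0, "y": 1, "z": -2.5, "rx": 0, "ry": 0, "rz": 0}, {"grip": 1, "x": 0, "y": 0, "z": 0, "rx": 0, "ry": 0, "rz": 0}, {"grip": 1, "x": 0, "y": 0, "z": 0, "rx": 0, "ry": 0, "rz": 0}, {"grip": 1, "x": 0, "y": 0, "z": 0, "rx": 0, "ry": 0, "rz": 0}], grip_force=45)

```text
clock: 20.78
position: [0.476, -0.2383, 0.0921]
tool_rot: [-3.138, 0.135, -0.004]
contact_force: [0.3, 0.2, -1.7]
gripper_width: 0.644
grip_force: 48.4
```

```bash
python3 -c "
from h import *
need((.4755,-.238),.092,-95.1)
print(env.hand_in())"
```

```text
t 20.77 p [ 476.  -238.3   92.1] q [-0.47  0.32 -0.24  1.01  0.    2.76] w 0.644 gf 48.4 F [ 0.3  0.2 -1.7]
toolz [ 0.003  0.001 -1.   ] jaw [-0.086 -0.996 -0.001]
move [-0.5  0.3 -0.1] turn [-0.05  0.15 -0.16]
the job is handed in; nothing more can be done
None
```

The shade was turned over, stood mouth-down and released, carried over the bins, and handed in at about 21 s still gripped round the bulb: level, square, centred to about 2 mm by my measurements, rim about 11 mm above the seat; `hand_in()` returned no verdict.

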